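# Load an angle bracket into the gravity chute, foot first

## Task

Feed the steel angle bracket into the sloping chute: put it into the wide upper mouth with its longer flat leg (the foot) lying down and pointing downhill and its short leg standing up at the uphill end, and let go so that it slides down by itself. It is right when the foot has slipped under the crossbar at the lower end and the upright leg rests against the bar; any other way round jams.

Things in the scene. Friction and masses are not known exactly. Their poses are not given: they have to be found in the camera images.
- angle_bracket: Loose steel angle bracket, an L of 4 mm sheet, 35 mm wide (x), standing on its flat foot, short leg up. Origin: centre of the foot's underside; z up, +y from the upright leg toward the foot's tip. Foot: 60 mm long (y -30 to +30 mm). Upright leg: at y -30 to -26 mm, top 49 mm above the underside. About 0.14 kg. Pinch the leg across its 4 mm (fingers closing along y).
- bracket_leg (a point): Point on the bracket amid the upright leg's thickness and width, 36 mm above the underside (bracket frame x 0, y -28, z 36 mm): where to pinch it. Axes as the bracket's.
- chute_mouth (a point): Loading point on the chute's floor, on the centre line of its wide upper mouth, 136 mm above the bench: the foot's middle goes above it. Its x axis is level and points downhill, z up. The floor falls at 32 degrees and ends, without a wall, 51 mm (level) uphill of it, 168 mm high. Slippery (friction about 0.2): a bracket released level just above drops onto the slope and slides.
- chute_track: Fixed plain steel chute on grey legs. Origin: on the floor's centre line under the crossbar's uphill face, 54 mm above the bench; x downhill along the floor, y across, z square to it. Floor x -215 to +35 mm, chute_mouth at x -155. Side walls 14 mm high; inside width 84 mm at the top, 46 mm from x -85 down. Crossbar x 0 to 10 mm, z 16 to 42 mm, between 42 mm high cheeks. Lower end open.
There are look-alikes about, which are no part of the job. What is shaped like the angle_bracket but purple is not meant.

How it is judged:
On the way:
1. the bracket's upright leg is in or just above the wide mouth of the chute (x of bracket_leg in the frame of chute_track between -0.24 and -0.11 m and y of bracket_leg in the frame of chute_track between -0.045 and 0.045 m and z of bracket_leg in the frame of chute_track between 0 and 0.1 m), for 0.05 s.
At the end, for the whole second after the job is handed in: The bracket lies at rest in the lower end of the chute: foot flat on the floor (within 14 degrees), under the crossbar and pointing downhill (within 14 degrees), upright leg standing against or within 12 mm of the bar's uphill face (x of bracket_leg in the frame of chute_track between -0.014 and 0.005 m and y of bracket_leg in the frame of chute_track between -0.015 and 0.015 m and z of bracket_leg in the frame of chute_track between 0.024 and 0.046 m and angle between the y axis of angle_bracket and the x axis of chute_track, either way round below 0.25 rad and angle between the z axis of angle_bracket and the z axis of chute_track, either way round below 0.25 rad and x of angle_bracket in the frame of chute_track above 0.01 m and linear speed of angle_bracket below 0.02 m/s); the robot touches nothing.
It also fails if it takes over 35 s, if anything falls off the work surface, if the arm or the gripper's body presses on something with over 40 N, if the wrist force passes 120 N, or if a joint passes its speed limit or range.

## Robot

A 6-joint arm with a two-finger parallel gripper is mounted at the origin on a cart in front of the work surface, level with it; the furniture and walls round the work are solid. World frame = base frame: x ahead of the robot, y to its left, z up, the work surface at z = 0. Lengths are in m, angles in rad, forces in N, time in s.
With the tool pointing down it reaches from about 0.275 to 0.775 m from the base axis. Payload 14.6 kg.
Tool frame: the origin (TCP) lies between the finger pads; the fingertips stand 22 mm ahead of it and the grasp point (between the pads) lies 3 mm ahead of it; z points along the fingers, y is the line along which they close (so a half turn about z gives the same grasp; the last joint's range is limited). The gripper opens to 85 mm and grips with 20 to 120 N. Pads are 22 mm wide; open, the fingers measure 114 mm over their backs; the gripper's body (76 mm by 85 mm) begins 54 mm behind the grasp point. The pads swing forward as they close: fully open they stand 13 mm farther back than shut.
Start: joints at [1.138, 0.263, -0.048, 1.259, 0, 1.415], TCP at [0.144, 0.505, 0.253] pointing down, gripper open.
Joint ranges: [-2.65, 2.65], [-0.89, 1.7], [-1.18, 1.37], [-2.13, 2.11], [-1.35, 1.29], [-3.14, 3.14]. Speed limits (rad/s): [1.89, 1.89, 2.57, 2.79, 3.14, 3.14].

## Interface

Orientations are given as a unit quaternion [x, y, z, w].
In Python, from station import r gives the robot as it stands. The module is installed in compiled form; this text tells all that it offers.
- The arm moves only by the tool apply_moves, never from a script. Its argument "steps" is a list of rows, each an object with "translation": the shift along the tool's x, y, z in units of 25 mm (1.0 is 25 mm), a list of three; "dr": the turn, a rotation vector about the tool's x, y, z in units of 8 degrees (1.0 is 8 degrees), a list of three; "gripper": the opening in per cent of the stroke, from 0 (shut) to 100 (fully open). A call has 1 to 8 rows; each row is the pose to reach, as a shift and turn from the pose commanded when the call began, along the tool's axes at that moment; what a row does not reach only later rows make up. A row lasts 1/8 s, in which the tool goes at most 62.5 mm and 10.7 degrees, less where a joint would pass 70% of its speed; a pose out of reach is approached as far as the arm can. A call with a gripper value outside its range is refused whole. The fingers move at their own pace and stop on an object; the grip force is fixed at half the most. Time passes only in rows, so rows that repeat a pose let the fingers close. It gives the time, the measured TCP pose, the force, the opening and the grip force at its end, in the units of the state.
- r.observe(): the state, without advancing time (a new reading comes with each control period).
- r.grab_frame(name): name is "side" or "top" or "wrist"; returns the picture (420x560x3 uint8, red, green, blue); there is no depth.
- r.get_calibration(name): a dict with "fx", "fy", "cx", "cy" (pixels), "eye" and "rotation" of the camera in the world. Camera axes: x right, y up, looking along -z (the intrinsics and any distortion apply to the point x, -y, -z); pixel columns grow to the right and rows downward; lengths in m; the calibration is good to about 2 mm. A picture is of the moment at which its call begins: read the wrist's pose just before it. get_calibration takes no time and is no camera call; for the wrist camera it gives the pose at the moment of the call.
- r.sign_off(): hands the job in; it is judged then, once.
The state is a dict: "time_s": time; "qpos": joint angles; "joint_velocities": joint speeds; "effort": joint torques, N m; "position": TCP position; "eef_rot": TCP orientation; "force": force on the tool from outside, world axes, zero at the start; "ft_torque": the same for the moment, N m; "opening": finger opening in m; "grip_force": force on a finger pad.
Only numpy, scipy, OpenCV 4.12 (cv2) and the standard library are available. Lean on these libraries where they do the work, as an engineer would, in place of code of your own. Each camera call takes 0.05 s, during which the arm holds its last target. There are 200 camera calls.

## Working session

There is one attempt and no reset: what is moved stays moved. The work goes in short steps, Python scripts to look and compute and a tool call to move; the robot and the scene stay as the last step left them, time stands still between calls to the robot, and variables do not carry over. Pictures are saved under pics/ and viewed, at most 10 in all, crops included, and the job is handed in when it is done.

Besides the shell and the picture viewer there is one more tool, called as name(argument=value, ...) on one line, values as JSON. apply_moves: Moves the arm, as the interface text tells. Its arguments: {"type":"object","properties":{"steps":{"type":"array","items":{"type":"object","properties":{"translation":{"type":"array","items":{"type":"number"}},"dr":{"type":"array","items":{"type":"number"}},"gripper":{"type":"number"}}}}},"required":["steps"]}

```bash
mkdir -p pics
python3 - <<'E'
from station import r
import cv2
for n in("top","side"):
    im=r.grab_frame(n); cv2.imwrite(f"pics/{n}0.png",im[:,:,::-1]); c=r.get_calibration(n); print(n,c)
print(r.observe())
E
```

```text
top {'fx': 484.0549758699049, 'fy': 484.0549758699049, 'cx': 271.1674499565258, 'cy': 211.1596565004797, 'eye': array([0.45433534, 0.01099079, 1.16429444]), 'rotation': array([-0.0280585 ,  0.03875113,  0.71125262, -0.70130648])}
side {'fx': 447.54150698880454, 'fy': 447.54150698880454, 'cx': 284.3361218635762, 'cy': 204.28422868522873, 'eye': array([0.34185068, 0.78373039, 0.78663208]), 'rotation': array([-0.0558207 ,  0.41790381,  0.9013663 , -0.09889015])}
{'time_s': 0.1, 'qpos': array([ 1.13765675e+00,  2.63466544e-01, -4.88549338e-02,  1.25940669e+00,
        1.75313188e-05,  1.41554689e+00]), 'joint_velocities': array([ 0.00143355, -0.00419583,  0.00213593, -0.00015516,  0.00050282,
        0.00089883]), 'effort': array([ 3.16334925e-03, -6.38581538e+01,  3.85060894e+01,  1.01636950e-02,
       -1.68730753e-04,  1.03082377e-05]), 'position': array([0.14390287, 0.504663  , 0.25288441]), 'eef_rot': array([ 1.38498415e-01,  9.90362546e-01, -4.43359180e-04, -1.43491048e-04]), 'force': array([ 0.02650909,  0.2081386 , -0.47247179]), 'ft_torque': array([-0.00060949,  0.05534519,  0.00785437]), 'grip_force': 0.0, 'opening': 0.08525546386480115}
```

View pics/top0.png

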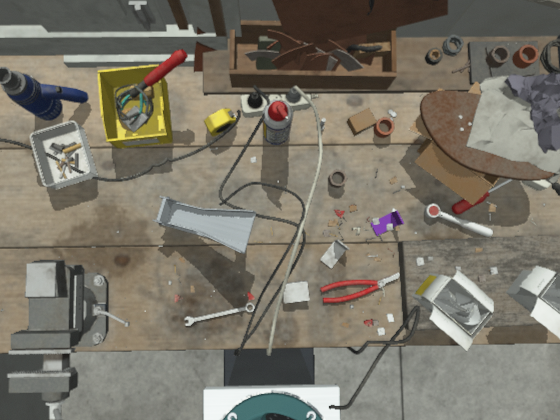

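View pics/side0.png

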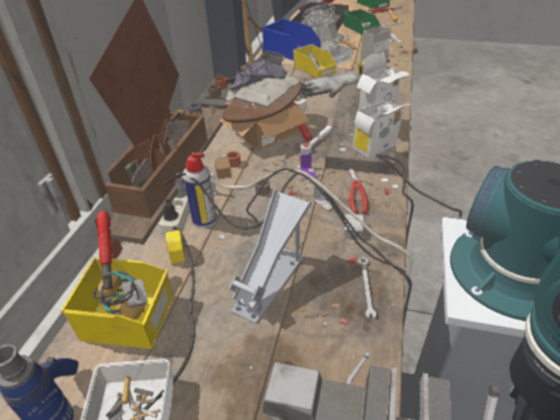

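The top view shows the chute at (160-255, 200-250), the purple decoy at (387,222), and a silver candidate at (333,253). I'll enlarge these.

Run:
```python
import cv2,numpy as np
im=cv2.imread("pics/top0.png")
a=cv2.resize(im[185:265,145:265],None,fx=6.6,fy=6.6,interpolation=cv2.INTER_CUBIC)[:,:790]
cv2.imwrite("pics/c1.png",a)
b=cv2.resize(im[230:310,275:365],None,fx=7,fy=7,interpolation=cv2.INTER_CUBIC)
s=cv2.imread("pics/side0.png")
cv2.imwrite("pics/c2.png",b)
```

```text
(no output)
```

View pics/c1.png

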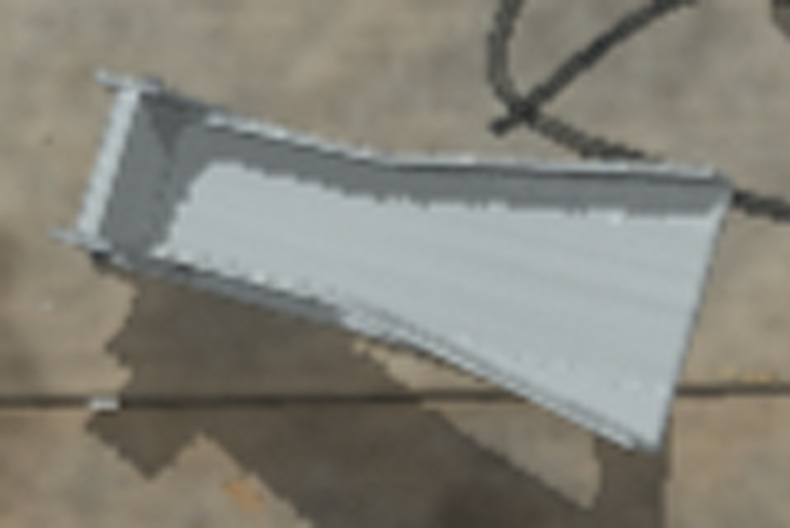

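View pics/c2.png

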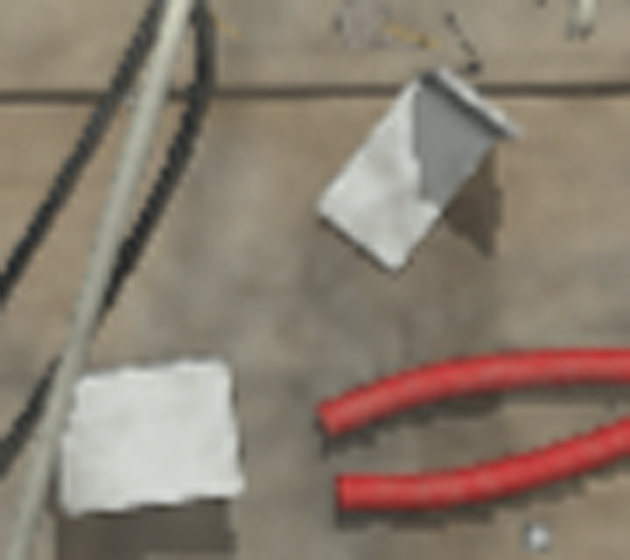

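Crop 1: the chute's mouth wall-top corners are at (725,178) and (655,448), and the crossbar's top uphill edge runs (145,93)–(103,243). Crop 2: the bracket's foot tip corners are at (320,208) and (395,270), and its leg's top edge runs (435,70)–(517,133). The mouth points right, toward the robot's right.

```bash
cat > h.py <<'E'
from station import r
import numpy as np
from scipy.spatial.transform import Rotation as R
def ray(c,u,v,z):
    d=R.from_quat(c["rotation"]).apply([(u-c["cx"])/c["fx"],-(v-c["cy"])/c["fy"],-1]); e=np.array(c["eye"])
    return e+d*(z-e[2])/d[2]
def proj(c,p):
    q=R.from_quat(c["rotation"]).inv().apply(np.array(p)-c["eye"])
    return c["cx"]+c["fx"]*q[...,0]/-q[...,2], c["cy"]-c["fy"]*q[...,1]/-q[...,2]
E
python3 - <<'E'
from h import *
c=r.get_calibration("top")
f=lambda p,o,s,z: ray(c,o[0]+(p[0]+.5)/s-.5,o[1]+(p[1]+.5)/s-.5,z)
A=lambda p,z:f(p,(145,185),6.6,z); B=lambda p,z:f(p,(275,230),7,z)
s,k=np.sin(np.radians(32)),np.cos(np.radians(32))
m=[A((725,178),.168+.014*k),A((655,448),.168+.014*k)]; b=[A((145,93),.054+.042*k),A((103,243),.054+.042*k)]
print("mouth",m,np.linalg.norm(m[0]-m[1])); print("bar",b,np.linalg.norm(b[0]-b[1]))
M=(m[0]+m[1])/2;Bm=(b[0]+b[1])/2; d=(Bm-M)[:2];L=np.linalg.norm(d)
print("level dist",L,"expected",.215*k+(.042-.014)*s,"yaw",np.degrees(np.arctan2(d[1],d[0])))
for e in(m,b): w=e[0]-e[1]; print("edge yaw",np.degrees(np.arctan2(w[1],w[0])))
d/=L; print("mouthpt",M[:2]+d*(.060*k-.014*s), Bm[:2]-d*(.155*k+.042*s)); print("origin",Bm[:2]-d*.042*s)
t=[B((320,208),.004),B((395,270),.004)]; l=[B((435,70),.049),B((517,133),.049)]
print("tip",t,np.linalg.norm(t[0]-t[1])); print("leg",l,np.linalg.norm(l[0]-l[1]))
T=(t[0]+t[1])/2;Lg=(l[0]+l[1])/2;d=(T-Lg)[:2]; print("len",np.linalg.norm(d),"yaw",np.degrees(np.arctan2(d[1],d[0])))
for e in(t,l): w=e[1]-e[0]; print("edge yaw+90",np.degrees(np.arctan2(w[1],w[0])))
print(R.from_quat(r.observe()["eef_rot"]).as_matrix().round(3))
E
```

```text
mouth [array([0.54722659, 0.02959628, 0.17987267]), array([0.46431314, 0.05201983, 0.17987267])] 0.08589212021931054
bar [array([0.58719767, 0.22674273, 0.08961802]), array([0.53660079, 0.24053274, 0.08961802])] 0.05244242468309829
level dist 0.20083274076556717 expected 0.1971680800721613 yaw 73.7706408361572
edge yaw -15.13334667662659
edge yaw -15.24548491222093
mouthpt [0.51791732 0.08254006] [0.51894154 0.08605868]
origin [0.55567888 0.21226804]
tip [array([ 0.44716434, -0.12303079,  0.004     ]), array([ 0.42576316, -0.14811641,  0.004     ])] 0.032974222216354175
leg [array([ 0.4921136 , -0.15688054,  0.049     ]), array([ 0.47102881, -0.18334142,  0.049     ])] 0.033834091745747745
len 0.056811207651700196 yaw 142.55983620125755
edge yaw+90 -130.46833917475766
edge yaw+90 -128.5488408615364
[[-0.962  0.274 -0.   ]
 [ 0.274  0.962 -0.001]
 [ 0.    -0.001 -1.   ]]
```

apply_moves(steps=[{"translation": [-2.5,-2.8,0],"dr": [0,0,-1.1],"gripper": 100},{"translation": [-5,-5.6,0],"dr": [0,0,-2.2],"gripper": 100},{"translation": [-7.5,-8.3,0],"dr": [0,0,-3.3],"gripper": 100},{"translation": [-10,-11.1,0],"dr": [0,0,-4.4],"gripper": 100},{"translation": [-12.5,-13.8,0],"dr": [0,0,-5.5],"gripper": 100},{"translation": [-15,-16.6,0],"dr": [0,0,-6.6],"gripper": 100},{"translation": [-17.5,-19.4,0],"dr": [0,0,-7.6],"gripper": 100},{"translation": [-20.3,-22.2,0],"dr": [0,0,-8.5],"gripper": 100}])

```text
time_s: 1.1
position: [0.3381, 0.1181, 0.2534]
eef_rot: [-0.425, 0.905, 0.0, 0.0]
force: [0.8, 0.8, 0.4]
opening: 0.0854
grip_force: 0.0
```

apply_moves(steps=[{"translation": [1,-2.3,0],"dr": [0,0,0],"gripper": 100},{"translation": [2,-4.6,0],"dr": [0,0,0],"gripper": 100},{"translation": [3,-6.9,0],"dr": [0,0,0],"gripper": 100},{"translation": [4,-9.2,0.5],"dr": [0,0,0],"gripper": 100},{"translation": [4.8,-11,1],"dr": [0,0,0],"gripper": 100},{"translation": [4.8,-11,2],"dr": [0,0,0],"gripper": 100},{"translation": [4.8,-11,2],"dr": [0,0,0],"gripper": 100},{"translation": [4.8,-11,2],"dr": [0,0,0],"gripper": 100}])

```text
time_s: 2.1
position: [0.4715, -0.1487, 0.2042]
eef_rot: [-0.423, 0.906, -0.0, 0.0]
force: [0.0, 0.2, 0.4]
opening: 0.0855
grip_force: 0.0
```

Run:
```python
from h import *
import cv2
o=r.observe();c=r.get_calibration("wrist");im=r.grab_frame("wrist")
cv2.imwrite("pics/w1.png",im[:,:,::-1]);print(o["position"],o["eef_rot"],o["qpos"],c)
b=np.radians(141.5);d=np.array([np.cos(b),np.sin(b),0]);
print([np.round(proj(c,np.array(p)),0) for p in([.4805,-.169,.049],[.4365,-.1356,.004])])
```

```text
[ 0.47151647 -0.14869663  0.20419368] [-4.23227109e-01  9.06023605e-01 -1.54742215e-04  1.36013658e-04] [-4.70484149e-01  2.31983528e-01 -2.27540333e-01  1.11086111e+00
  2.37887312e-05 -1.34449258e+00] {'fx': 348.1412212352292, 'fy': 348.1412212352292, 'cx': 287.14278223027094, 'cy': 208.62465412241085, 'eye': array([ 0.42037729, -0.20896465,  0.32471056]), 'rotation': array([-0.05331717, -0.14629133,  0.92839642,  0.33739622])}
[array([262., 185.]), array([324., 171.])]
```

View pics/w1.png

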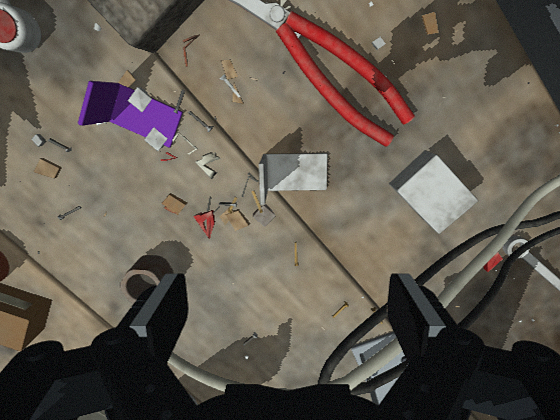

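The wrist picture shows the bracket where predicted: leg top at about (262,183), foot tip at (327,171). It lines up with the finger closing line, so I'll descend and pinch.

apply_moves(steps=[{"translation": [0.4,-0.8,2],"dr": [0,0,-0.1],"gripper": 100},{"translation": [0.4,-0.8,4],"dr": [0,0,-0.1],"gripper": 100},{"translation": [0.4,-0.8,5.8],"dr": [0,0,-0.1],"gripper": 100},{"translation": [0.4,-0.8,6.6],"dr": [0,0,-0.1],"gripper": 100},{"translation": [0.4,-0.8,6.6],"dr": [0,0,-0.1],"gripper": 60},{"translation": [0.4,-0.8,6.6],"dr": [0,0,-0.1],"gripper": 30},{"translation": [0.4,-0.8,6.6],"dr": [0,0,-0.1],"gripper": 0},{"translation": [0.4,-0.8,6.6],"dr": [0,0,-0.1],"gripper": 0}])

```text
time_s: 3.15
position: [0.4808, -0.1697, 0.0391]
eef_rot: [-0.429, 0.903, -0.001, 0.0]
force: [-0.2, -0.4, -0.3]
opening: 0.0122
grip_force: 0.0
```

apply_moves(steps=[{"translation": [0,0,0],"dr": [0,0,0],"gripper": 0},{"translation": [0,0,0],"dr": [0,0,0],"gripper": 0},{"translation": [0,0,0],"dr": [0,0,0],"gripper": 0}])

```text
time_s: 3.52
position: [0.4807, -0.1697, 0.039]
eef_rot: [-0.429, 0.903, -0.0, 0.0]
force: [-1.4, 1.9, 8.3]
opening: 0.0032
grip_force: 59.1
```

```bash
cat > tgt.py <<'E'
from h import *
import sys
def target(h,m=(.5184,.0843),psi=74.3,tilt=30,lat=0):
    p,t,f=np.radians([psi,tilt,32])
    x=np.array([np.cos(p)*np.cos(t),np.sin(p)*np.cos(t),-np.sin(t)]);y=np.array([-np.sin(p),np.cos(p),0]);z=np.cross(x,y)
    n=np.array([np.cos(p)*np.sin(f),np.sin(p)*np.sin(f),np.cos(f)])
    return np.array([m[0],m[1],.136])+n*h-.028*x+.039*z+lat*y, np.c_[y,x,-z]
def rel(P,Q):
    o=r.observe();C=R.from_quat(o["eef_rot"])
    print("pos",P.round(4),"trans",(C.inv().apply(P-o["position"])/.025).round(2),"dr",(np.degrees((C.inv()*R.from_matrix(Q)).as_rotvec())/8).round(2))
E
python3 - <<'E'
from tgt import *
for h in(.07,.005): rel(*target(h))
E
```

```text
pos [0.5272 0.1154 0.2431] trans [-10.02   5.75  -8.17] dr [3.31 2.18 8.12]
pos [0.5178 0.0823 0.188 ] trans [-8.75  5.21 -5.96] dr [3.31 2.18 8.12]
```

apply_moves(steps=[{"translation": [0,0,-2.4],"dr": [0,0,0],"gripper": 0},{"translation": [0,0,-4.8],"dr": [0,0,0],"gripper": 0},{"translation": [0,0,-7.2],"dr": [0,0,0],"gripper": 0},{"translation": [-1.5,0.9,-9],"dr": [0.5,0.3,1.2],"gripper": 0},{"translation": [-3.3,1.9,-9],"dr": [1,0.7,2.5],"gripper": 0},{"translation": [-5.2,3,-9],"dr": [1.6,1.05,3.9],"gripper": 0},{"translation": [-7.1,4.1,-9],"dr": [2.1,1.4,5.2],"gripper": 0},{"translation": [-9,5.2,-9],"dr": [2.6,1.75,6.5],"gripper": 0}])

```text
time_s: 4.53
position: [0.519, 0.0682, 0.2639]
eef_rot: [-0.077, 0.983, -0.167, -0.027]
force: [1.6, 0.1, -1.0]
opening: 0.0032
grip_force: 59.4
```

Run:
```python
from tgt import *
o=r.observe();print(o["position"],o["opening"],o["grip_force"],o["force"],o["time_s"],o["joint_velocities"].round(2))
rel(*target(.07))
```

```text
[0.519019   0.0681736  0.26393177] 0.0032058684380172893 59.3987113237381 [ 1.5682962   0.13290579 -0.96224973] 4.525 [ 0.96  0.56  0.7   0.7  -0.42  2.18]
pos [0.5272 0.1154 0.2431] trans [-0.65  1.98  0.15] dr [1.24 0.73 2.95]
```

apply_moves(steps=[{"translation": [-0.2,0.5,0],"dr": [0.4,0.25,1],"gripper": 0},{"translation": [-0.4,1,0],"dr": [0.7,0.4,1.6],"gripper": 0},{"translation": [-0.4,1,0],"dr": [0.7,0.4,1.6],"gripper": 0},{"translation": [-0.4,1,0],"dr": [0.7,0.4,1.6],"gripper": 0}])

```text
time_s: 5.03
position: [0.5249, 0.0909, 0.2547]
eef_rot: [0.034, 0.975, -0.218, -0.032]
force: [0.6, -0.3, -0.6]
opening: 0.0031
grip_force: 59.3
```

Run:
```python
from tgt import *
o=r.observe();print(o["position"],o["force"],o["time_s"],o["joint_velocities"].round(2))
rel(*target(.07))
```

```text
[0.52491347 0.09093631 0.25471866] [ 0.61341644 -0.31661195 -0.60313303] 5.025 [-0.01 -0.01 -0.    0.   -0.    0.01]
pos [0.5272 0.1154 0.2431] trans [-0.03  1.09 -0.  ] dr [0.55 0.34 1.39]
```

apply_moves(steps=[{"translation": [0,0.6,0],"dr": [0.3,0.2,0.7],"gripper": 0},{"translation": [0,1.1,0],"dr": [0.55,0.35,1.4],"gripper": 0},{"translation": [0,1.1,0],"dr": [0.55,0.35,1.4],"gripper": 0},{"translation": [0,1.1,0],"dr": [0.55,0.35,1.4],"gripper": 0}])

```text
time_s: 5.52
position: [0.5264, 0.1154, 0.2434]
eef_rot: [0.133, 0.957, -0.256, -0.036]
force: [-0.2, -1.6, -1.0]
opening: 0.0032
grip_force: 59.3
```

Run:
```python
from tgt import *
import cv2
o=r.observe();print(o["position"],o["time_s"])
rel(*target(.07));rel(*target(.006))
c=r.get_calibration("wrist");a=r.grab_frame("wrist")[:,:,::-1]
t=r.grab_frame("top")[:,:,::-1]
cv2.imwrite("pics/w2.png",a);t=cv2.resize(t[170:270,140:280],None,fx=5.7,fy=5.7,interpolation=cv2.INTER_CUBIC);cv2.imwrite("pics/t2.png",t)
s,k=np.sin(np.radians(32)),np.cos(np.radians(32));p=np.radians(74.3);d=np.array([np.cos(p),np.sin(p)]);n=np.array([-d[1],d[0]])
O=np.array([.5184,.0843])+d*.155*k
def W(x,y,z): return np.r_[O+d*(x*k+z*s)+n*y,.054-x*s+z*k]
for q in([-.215,.042,.014],[-.215,-.042,.014],[-.215,.042,0],[-.215,-.042,0],[-.085,.023,.014],[-.085,-.023,.014],[0,.023,.042],[0,-.023,.042]): print(q,np.round(proj(c,W(*q))))
```

```text
[0.52643094 0.11538489 0.24337766] 5.525
pos [0.5272 0.1154 0.2431] trans [-0.03  0.01  0.  ] dr [ 0.01 -0.01 -0.01]
pos [0.518  0.0828 0.1889] trans [-0.03 -0.08  2.56] dr [ 0.01 -0.01 -0.01]
[-0.215, 0.042, 0.014] [232. 161.]
[-0.215, -0.042, 0.014] [238. 282.]
[-0.215, 0.042, 0] [235. 157.]
[-0.215, -0.042, 0] [240. 272.]
[-0.085, 0.023, 0.014] [436. 189.]
[-0.085, -0.023, 0.014] [427. 254.]
[0, 0.023, 0.042] [602. 200.]
[0, -0.023, 0.042] [581. 271.]
```

View pics/w2.png

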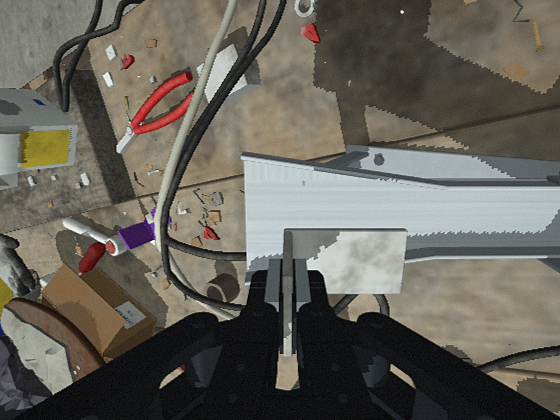

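The wrist view shows the bracket held straight (foot tip corners at (407,229) and (404,293)). The chute mouth corner is at (244,155) and the wall knee at about (448,187). I'll check the grip's lateral offset and the chute's lateral alignment.

Run:
```python
from tgt import *
c=r.get_calibration("wrist");o=r.observe();C=R.from_quat(o["eef_rot"])
def b(x,y,z): return np.array(o["position"])+C.apply([-x,y+.028,-(z-.039)])  # bracket->world
for q in([-.0175,.03,.004],[.0175,.03,.004],[-.0175,-.026,.004],[-.0175,-.028,.049]): print(q,np.round(proj(c,b(*q)),1))
```

```text
[-0.0175, 0.03, 0.004] [407.7 231.7]
[0.0175, 0.03, 0.004] [400.4 295.5]
[-0.0175, -0.026, 0.004] [291.  231.7]
[-0.0175, -0.028, 0.049] [286.6 278.4]
```

View pics/t2.png

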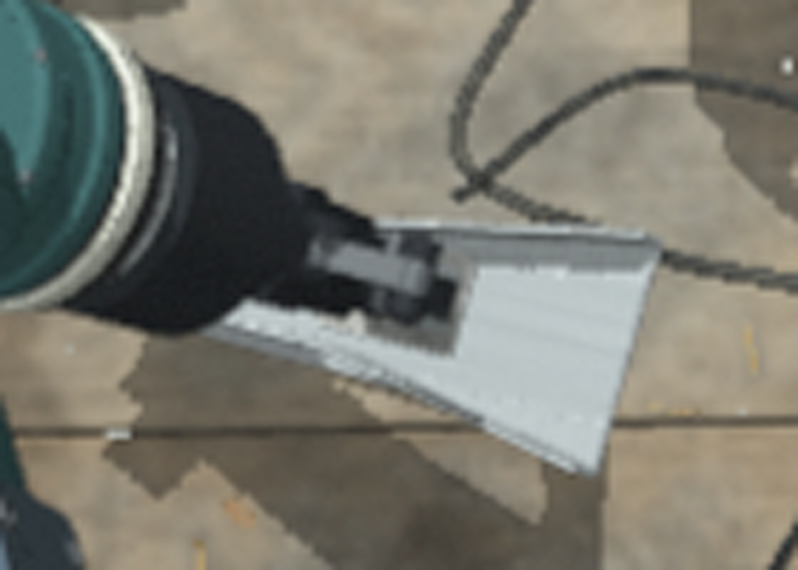

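apply_moves(steps=[{"translation": [0.05,0,1],"dr": [0,0,0],"gripper": 0},{"translation": [0.05,0,1.8],"dr": [0,0,0],"gripper": 0},{"translation": [0.05,0.05,2.3],"dr": [0,0,0],"gripper": 0},{"translation": [0.05,0.05,2.3],"dr": [0,0,0],"gripper": 0},{"translation": [0.05,0.05,2.3],"dr": [0,0,0],"gripper": 0}])

```text
time_s: 6.25
position: [0.518, 0.09, 0.193]
eef_rot: [0.133, 0.957, -0.256, -0.036]
force: [-0.7, 1.3, -1.8]
opening: 0.0029
grip_force: 59.2
```

Run:
```python
from tgt import *
import cv2
print(r.observe()["force"]);rel(*target(.006))
a=r.grab_frame("wrist")[:,:,::-1]
s=r.grab_frame("side")[:,:,::-1]
a=a[110:330,200:480]; s=cv2.resize(s[170:330,220:320],None,fx=2.8,fy=2.8,interpolation=cv2.INTER_CUBIC)
a=cv2.resize(a,(500,393));out=np.zeros((448,790,3),np.uint8);out[:393,:500]=a;out[:448,505:785]=s[:448]
cv2.imwrite("pics/w3.png",out)
```

```text
[-0.70537274  1.3132865  -1.7627538 ]
pos [0.518  0.0828 0.1889] trans [-0.08 -0.16  0.28] dr [ 0.   -0.01 -0.02]
```

View pics/w3.png

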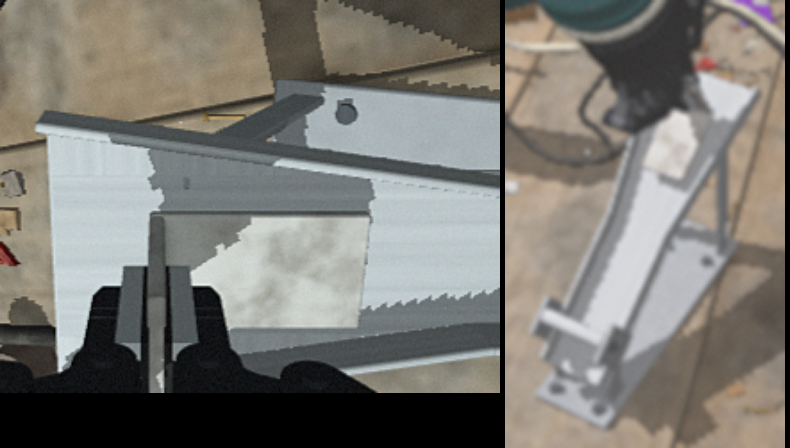

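The foot hangs just above the chute floor between the walls, pointing downhill. It sits slightly nearer the near wall, with gaps of about 38 and 10 px before parallax. I'll nudge it over and lower it a little.

apply_moves(steps=[{"translation": [0.06,0,0.1],"dr": [0,0,0],"gripper": 0},{"translation": [0.06,0,0.15],"dr": [0,0,0],"gripper": 0},{"translation": [0.06,0,0.15],"dr": [0,0,0],"gripper": 0}])

```text
time_s: 6.72
position: [0.5156, 0.0884, 0.189]
eef_rot: [0.133, 0.957, -0.256, -0.036]
force: [0.1, 0.8, -0.9]
opening: 0.0035
grip_force: 59.2
```

apply_moves(steps=[{"translation": [0,0,0],"dr": [0,0,0],"gripper": 100},{"translation": [0,0,0],"dr": [0,0,0],"gripper": 100},{"translation": [0,0,0],"dr": [0,0,0],"gripper": 100},{"translation": [0,0,0],"dr": [0,0,0],"gripper": 100},{"translation": [0,0,-0.7],"dr": [0,0,0],"gripper": 100},{"translation": [0,0,-1.8],"dr": [0,0,0],"gripper": 100},{"translation": [0,0,-3],"dr": [0,0,0],"gripper": 100},{"translation": [0,0,-4],"dr": [0,0,0],"gripper": 100}])

```text
time_s: 7.72
position: [0.5295, 0.137, 0.2767]
eef_rot: [0.133, 0.957, -0.256, -0.036]
force: [0.7, 0.3, 0.1]
opening: 0.0852
grip_force: 0.0
```

apply_moves(steps=[{"translation": [0,-2,0],"dr": [0,0,0],"gripper": 100},{"translation": [0,-4,0],"dr": [0,0,0],"gripper": 100},{"translation": [0,-6,0],"dr": [0,0,0],"gripper": 100},{"translation": [0,-6,0],"dr": [0,0,0],"gripper": 100},{"translation": [0,-6,0],"dr": [0,0,0],"gripper": 100},{"translation": [0,-6,0],"dr": [0,0,0],"gripper": 100}])

```text
time_s: 8.48
position: [0.4941, 0.0123, 0.3499]
eef_rot: [0.133, 0.957, -0.257, -0.036]
force: [0.1, 0.5, 0.8]
opening: 0.0851
grip_force: 0.0
```

Run:
```python
from tgt import *
import cv2
o=r.observe();print(o["position"],o["force"],o["time_s"])
t=r.grab_frame("top")[:,:,::-1]; s=r.grab_frame("side")[:,:,::-1]
t=cv2.resize(t[185:255,145:235],None,fx=5,fy=5,interpolation=cv2.INTER_CUBIC); s=cv2.resize(s[190:320,225:315],None,fx=3.8,fy=3.8,interpolation=cv2.INTER_CUBIC)
out=np.zeros((500,795,3),np.uint8);out[:350,:450]=t;out[:494,452:794]=s
cv2.imwrite("pics/f1.png",out)
```

```text
[0.49406403 0.01233415 0.34989163] [0.09214897 0.52207105 0.7682973 ] 8.475
```

View pics/f1.png

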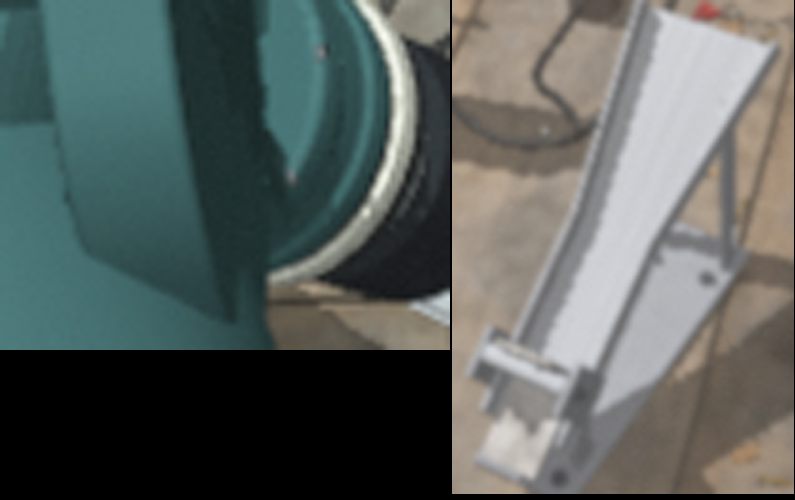

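The side view shows the foot under the crossbar, with its tip centre at about (509,474) in the crop, and the leg's top just behind the bar. I'll check this in numbers, then hand in.

Run:
```python
from tgt import *
c=r.get_calibration("side");s,k=np.sin(np.radians(32)),np.cos(np.radians(32));p=np.radians(74.3);d=np.array([np.cos(p),np.sin(p)]);n=np.array([-d[1],d[0]])
O=np.array([.5184,.0843])+d*.155*k
def W(x,y,z): return np.r_[O+d*(x*k+z*s)+n*y,.054-x*s+z*k]
for q in([.056,0,.004],[.045,0,.004],[.056,.0175,.004],[.056,-.0175,.004],[-.002,0,.049],[0,.023,.042],[0,-.023,.042],[.035,.023,0]):
    u,v=proj(c,W(*q)); print(q,"crop",round(452+(u-225)*3.8),round((v-190)*3.8))
```

```text
[0.056, 0, 0.004] crop 515 459
[0.045, 0, 0.004] crop 523 440
[0.056, 0.0175, 0.004] crop 542 472
[0.056, -0.0175, 0.004] crop 488 447
[-0.002, 0, 0.049] crop 531 344
[0, 0.023, 0.042] crop 571 366
[0, -0.023, 0.042] crop 497 334
[0.035, 0.023, 0] crop 570 440
```

The measured points match the seated pose: the leg top was predicted at (531,344) and is seen at about (525,350), and the tip is at or past x = 56 mm.

```bash
python3 -c "
from station import r
print(r.sign_off())"
```

```text
the job is handed in; nothing more can be done
None
```

I fed the bracket into the chute and handed the job in. In the last side view its foot is under the crossbar and its leg is against the bar; the hand-in gave no verdict.

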